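# Level the board holder and lock it

### The job

The circuit board in the rotating board holder has to be locked level for soldering. With the fingertips or the outside of the fingers only, push the ball-ended lever over until it stands upright, so that the slot in the disc lines up with the locking bar; then push the bar by its round head straight through the slot until the head sits fully home against the guide block. Push only: do not grip the lever or the bar, and leave the screwdriver, side cutters and battery beside the holder where they are.

Things in the scene. Friction and masses are not known exactly. Their poses are not given: they have to be found in the camera images.
- board_holder: Board holder fixed on the desk, grey base 210 x 136 x 15 mm. Origin on the desk under the disc's centre; x along the axle, away from the robot (within 0.3 rad of world x), y left, z up. Base x -77 to +133 mm, y +-68. In front of the disc on the right: the bar's guide block, x -62 to -22, y -60 to -28, top z 136 mm. Behind the disc: uprights to 150 mm and a frame with the green board.
- disc_axis (a point): Centre of the upright steel disc, on its level axle, 120 mm above the holder's origin, axes as the holder's. Disc 110 mm in diameter, 8 mm thick, with two opposite slots open at its rim, 14 mm wide, 26 mm deep; the right-hand one takes the bar.
- index_disc (a joint): Lean of disc, lever and board, rad: 0 = lever upright, board level, right-hand slot in line with the bar; positive = lever leaning to the holder's left (+y). Starts at 0.45 to 0.9, stops at 1.15 either way. Stays where it is left (friction 0.16 N m, about 1.5 N at the ball). The bar's tapered nose draws the disc in over the last 0.1 rad.
- lever_knob (a point): Centre of the black ball, 22 mm in diameter, at the end of the disc's lever (a 9 mm rod, bare above the disc's rim); 110 mm from the axle, so 230 mm above the desk when upright, and 2 mm in front of the disc's middle plane.
- lock_bar (a joint): How far the bar is pushed in, m: 0 = drawn out toward the robot, 0.034 = fully home (stop): head against the guide block, bar through the disc into the upright behind. Starts at 0 to 0.004. Unless the slot is in line, its nose meets the disc at 0.008. Stays where it is left (friction 2.5 N, no spring).
- bar_head (a point): Middle of the bar's black round head, 26 mm in diameter, 10 mm thick, at the end toward the robot; the face to push is 5 mm nearer to the robot (-x). It moves along the holder's +x, 44 mm right of the axle, 120 mm above the desk: drawn out at x = -101 mm in the holder's frame, home at x = -67 mm. The bar is flat, 14 mm wide, 10 mm thick.
- screwdriver: Loose screwdriver with a red handle, 152 mm long, lying left of the holder. Leave it alone.
- side_cutters: Loose side cutters with yellow handles, 114 mm long, lying right of the holder. Leave them alone.
- block_battery: Loose dark block battery, 16 x 26 x 48 mm, standing left of the holder, farther back. Leave it alone.

How it is judged (in metres and radians):
On the way, in this order (a step that is already met when the one before it is completed fails the run):
1. the lever stands upright (within 0.15 rad) while the bar is still outside the disc (value of joint index_disc between -0.15 and 0.15 rad and value of joint lock_bar below 0.012 m), for 0.1 s.
2. the bar is pushed through the slot to its stop (value of joint lock_bar above 0.031 m and value of joint index_disc between -0.08 and 0.08 rad), for 0.1 s.
At the end, for the whole second after the job is handed in: The bar stands through the disc's slot within 3 mm of its stop, the lever is upright and the board level within 0.08 rad and at rest, and the three loose things are within 30 mm of where they were (all of step 2 and velocity of joint index_disc between -0.05 and 0.05 rad/s and distance of each of screwdriver, side_cutters, block_battery from where it was at the start of the episode below 0.03 m); the robot touches nothing.
It fails at once if the lever is gripped between the fingers (contact force between the fingers and index_disc above 1 N and x of the grasp point in the frame of lever_knob between -0.007 and 0.007 m and y of the grasp point in the frame of lever_knob between -0.007 and 0.007 m and z of the grasp point in the frame of lever_knob between -0.055 and 0.009 m).
It fails at once if the bar or its head is gripped between the fingers (contact force between the fingers and lock_bar above 1 N and x of the grasp point in the frame of bar_head between -0.005 and 0.038 m and y of the grasp point in the frame of bar_head between -0.009 and 0.009 m and z of the grasp point in the frame of bar_head between -0.009 and 0.009 m).
It fails at once if the screwdriver, side cutters or battery is moved more than 30 mm or lifted (distance of any of screwdriver, side_cutters, block_battery from where it was at the start of the episode above 0.03 m).
It also fails if it takes over 42 s, if anything falls off the work surface, if the arm or the gripper's body presses on something with over 40 N, if the wrist force passes 120 N, or if a joint passes its speed limit or range.

### The arm

A 7-joint arm with a two-finger parallel gripper is mounted at the origin on a cart in front of the work surface, level with it; the furniture and walls round the work are solid. World frame = base frame: x ahead of the robot, y to its left, z up, the work surface at z = 0. Lengths are in m, angles in degrees, forces in N, time in s.
With the tool pointing down it reaches from about 0.425 to 0.875 m from the base axis. Payload 4.7 kg.
Tool frame: the origin (TCP) lies on the mounting face of the last link; the fingertips stand 182 mm ahead of it and the grasp point (between the pads) lies 164 mm ahead of it; z points along the fingers, y is the line along which they close (so a half turn about z gives the same grasp; the last joint's range is limited). The gripper opens to 87 mm and grips with 3 to 60 N. Pads are 19 mm wide; open, the fingers measure 117 mm over their backs; the gripper's body (75 mm by 190 mm) begins 51 mm behind the grasp point.
Start: joints at [-63.65, 18.392, -4.016, 83.108, 1.295, 78.541, -3.26], TCP at [0.28, 0.586, 0.405] pointing down, gripper open.
Joint ranges: [-163.93, 163.93], [-17.29, 119.83], [-79.2, 71.16], [3.27, 140.29], [-89.18, 269.18], [5.43, 117.66], [-154.24, 154.24]. Speed limits (degrees/s): [147.25, 147.25, 180, 180, 180, 180, 180].

### API

Orientations are given as [roll, pitch, yaw] about the fixed x, y, z axes, in that order (R = Rz(yaw) Ry(pitch) Rx(roll)).
In Python, from cell import env gives the robot as it stands.
- The arm moves only by the tool servo_tool, never from a script. Its argument "plan" is a list of rows, each an object with "xyz": the shift along the tool's x, y, z in cm, a list of three; "twist": the turn, a rotation vector about the tool's x, y, z in degrees, a list of three; "jaw": the closure, from 0 (fully open) to 1 (shut). In form: [{"xyz": [x, y, z], "twist": [wx, wy, wz], "jaw": jaw}, ...]. A call has 1 to 10 rows; each row is the pose to reach, as a shift and turn from the pose commanded when the call began, along the tool's axes at that moment; what a row does not reach only later rows make up. A row lasts 1/12 s, in which the tool goes at most 41.7 mm and 7.16 degrees, less where a joint would pass 70% of its speed; a pose out of reach is approached as far as the arm can. A call with a gripper value outside its range is refused whole. The fingers move at their own pace and stop on an object; "newtons" is the grip in N (left out, the last holds). Time passes only in rows, so rows that repeat a pose let the fingers close. It gives the time, the measured TCP pose, the force, the opening and the grip force at its end, in the units of the state.
- env.get_obs(): the state, without advancing time (a new reading comes with each control period).
- env.read_camera(name): name is "side" or "top" or "wrist"; returns a dict with "img" (400x640x3 uint8, red, green, blue), "camera_matrix" (3x3 intrinsics, pixels), "R" (3x3) and "t" (3): a world point X has camera coordinates R X + t. Camera axes: x right, y down, z forward; pixel columns grow to the right and rows downward; lengths in m; the calibration is good to about 2 mm. A picture is of the moment at which its call begins. There is no depth.
- env.sign_off(): hands the job in; it is judged then, once.
The state is a dict: "time_s": time; "qpos": joint angles; "joint_velocities": joint speeds; "effort": joint torques, N m; "tool_pos": TCP position; "tool_rot": TCP orientation; "force": force on the tool from outside, world axes, zero at the start; "wrist_torque": the same for the moment, N m; "grip_width": finger opening in m; "grasp_force": force on a finger pad.
Only numpy, scipy, OpenCV 4.12 (cv2) and the standard library are available. Lean on these libraries where they do the work, as an engineer would, in place of code of your own. Each camera call takes 0.05 s, during which the arm holds its last target. There are 200 camera calls.

## Working session

There is one attempt and no reset: what is moved stays moved. The work goes in short steps, Python scripts to look and compute and a tool call to move; the robot and the scene stay as the last step left them, time stands still between calls to the robot, and variables do not carry over. Pictures are saved under pics/ and viewed, at most 10 in all, crops included, and the job is handed in when it is done.

Besides the shell and the picture viewer there is one more tool, called after "Request:" as name([rows], argument=value, ...), one row to a line, values as JSON. servo_tool: Moves the arm, as the interface text tells. Its arguments: {"type":"object","properties":{"plan":{"type":"array","items":{"type":"object","properties":{"xyz":{"type":"array","items":{"type":"number"}},"twist":{"type":"array","items":{"type":"number"}},"jaw":{"type":"number"}}}},"newtons":{"type":"number"}},"required":["plan"]}

```bash
mkdir -p pics
cat > h.py <<'E'
import numpy as np, cv2
from cell import env
def cam(n,f=None):
    d=env.read_camera(n)
    if f: cv2.imwrite('pics/'+f,cv2.cvtColor(d['img'],cv2.COLOR_RGB2BGR))
    return d
def ray(d,u,v):
    R=np.array(d['R']);t=np.array(d['t']);K=np.array(d['camera_matrix'])
    return -R.T@t,(lambda w:w/np.linalg.norm(w))(R.T@np.linalg.solve(K,[u,v,1]))
def onz(d,u,v,z):
    o,w=ray(d,u,v);return o+w*(z-o[2])/w[2]
def two(d1,p1,d2,p2):
    o1,w1=ray(d1,*p1);o2,w2=ray(d2,*p2)
    s=np.linalg.lstsq(np.c_[w1,-w2],o2-o1,rcond=None)[0]
    a,b=o1+w1*s[0],o2+w2*s[1];return (a+b)/2,np.linalg.norm(a-b)
def proj(d,X):
    c=np.array(d['R'])@X+np.array(d['t']);p=np.array(d['camera_matrix'])@c;return p[:2]/p[2]
E
python3 - <<'E'
from h import *
for n in('side','top'):
    d=cam(n,n+'0.png');print(n,np.round(ray(d,320,200),3).tolist())
print(env.get_obs())
E
```

```text
side [[1.27, 0.219, 0.9], [-0.67, -0.201, -0.714]]
top [[0.333, -0.007, 1.217], [0.212, 0.047, -0.976]]
{'time_s': 0.1, 'qpos': array([-63.65063531,  18.4338314 ,  -4.01657751,  83.17029221,
         1.29556438,  78.54247057,  -3.26127124]), 'joint_velocities': array([-0.06188072, -0.07466102, -0.00108336, -0.22896348, -0.042584  ,
        0.09740396,  0.06020139]), 'effort': array([-1.87195442e-04, -4.92570341e+01, -4.05669808e-01, -3.13397563e+01,
       -6.43305550e-02,  3.94386775e-02,  5.75981562e-05]), 'tool_pos': array([0.28019126, 0.58628427, 0.40376103]), 'tool_rot': array([-1.79898680e+02,  5.91523557e-03,  1.54460122e+02]), 'force': array([ 0.98647202,  0.3886617 , -0.42512681]), 'wrist_torque': array([-0.01255848,  0.02154067, -0.00814047]), 'grasp_force': 0.0, 'grip_width': 0.08693864115944654}
```

View pics/side0.png

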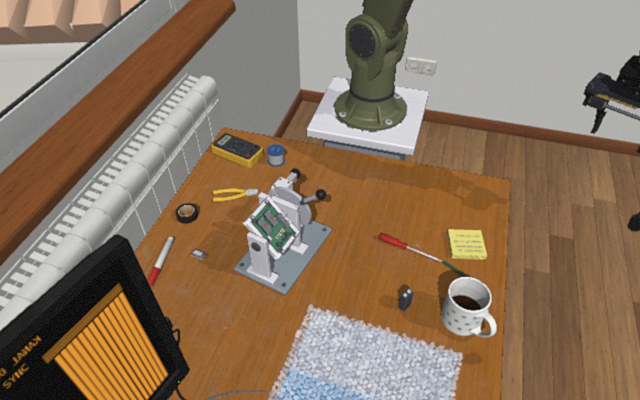

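View pics/top0.png

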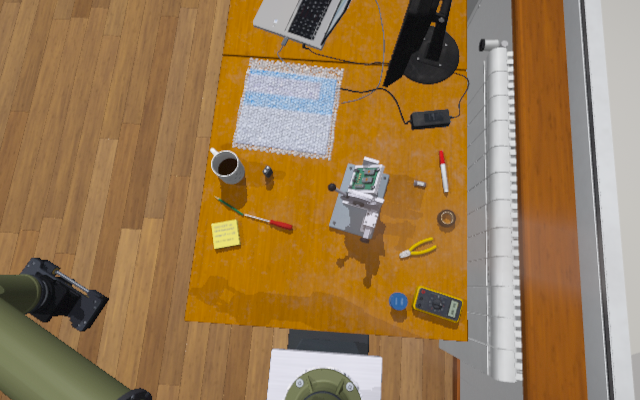

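The side view shows the ball at about (321,195) and the head at about (295,174). The top view shows the ball at about (332,187). I'll zoom in on both.

Run:
```python
from h import *
ds,dt=cam('side'),cam('top')
def crop(d,x,y,w,h):
    return cv2.resize(cv2.cvtColor(d['img'][y:y+h,x:x+w],cv2.COLOR_RGB2BGR),None,fx=6,fy=6,interpolation=cv2.INTER_CUBIC)
a=crop(ds,230,160,105,95); b=crop(dt,315,150,85,95)
a=cv2.resize(a,None,fx=.62,fy=.62);b=cv2.resize(b,None,fx=.62,fy=.62)
cv2.imwrite('pics/c0.png',np.hstack([a,b]))
for n,d,box in(('s',ds,(280,160,60,60)),('t',dt,(320,150,80,95))):
    x,y,w,h=box
    m=(d['img'][y:y+h,x:x+w].max(2)<70).astype(np.uint8)
    k,l,st,c=cv2.connectedComponentsWithStats(m)
    for i in range(1,k):
        if st[i,4]>8: print(n,st[i]+[x,y,0,0,0],c[i]+[x,y])
```

```text
s [291 169  10   9  43] [296.44186047 172.34883721]
s [316 190  10  10  79] [320.50632911 194.26582278]
t [329 184   7   7  38] [331.73684211 187.02631579]
```

View pics/c0.png

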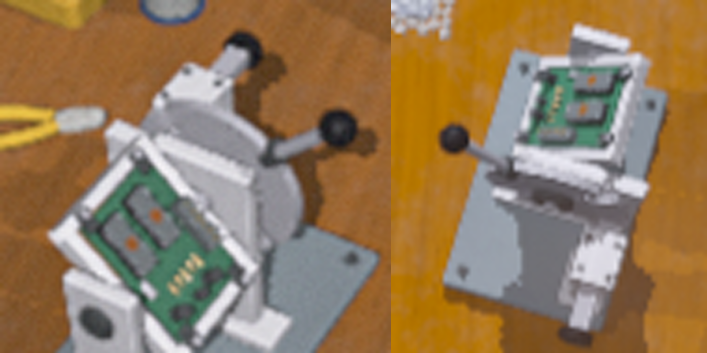

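Run:
```python
from h import *
ds,dt=cam('side'),cam('top')
P=[onz(dt,*p,.015) for p in((329.6,227.4),(349,163.4),(388.8,174.2),(371.3,238.7))]
print(np.round(P,4).tolist())
c=np.mean(P,0); ex=(P[1]-P[0]+P[2]-P[3]);yaw=np.arctan2(ex[1],ex[0])
ey=(P[0]-P[3]+P[1]-P[2]);print('yaw',yaw,np.arctan2(-ey[0],ey[1]),np.linalg.norm(ex)/2,np.linalg.norm(ey)/2)
k,e=two(ds,(320.7,194.4),dt,(331.8,187));print('knob',k,e)
h,e=two(ds,(295.8,172.6),dt,(365.1,239));print('head',h,e)
def frame(o,yw): 
    R=np.array([[np.cos(yw),-np.sin(yw),0],[np.sin(yw),np.cos(yw),0],[0,0,1]]);return R,o
R=frame(0,yaw)[0]; o=c-R@[.028,0,0];o[2]=0
print('orig',o,'knob H',R.T@(k-o),'head H',R.T@(h-o))
for n,d in(('s',ds),('t',dt)):
    for b in((0,),):
        print(n,proj(d,o+R@[-.101,-.044,.12]),proj(d,o+R@[-.002,.110*np.sin(.7),.12+.11*np.cos(.7)]))
```

```text
[[0.5113, 0.0146, 0.015], [0.717, -0.0313, 0.015], [0.6908, -0.1569, 0.015], [0.4861, -0.1127, 0.015]]
yaw -0.2162547927139752 -0.2009939297863473 0.21009092899475296 0.12906177704294894
knob [0.59160708 0.01539719 0.19331647] 0.004188891256272784
head [ 0.46953891 -0.08272046  0.12061208] 0.007845985769172767
orig [ 0.57395006 -0.06554075  0.        ] knob H [-1.21358288e-04  8.28414493e-02  1.93316470e-01] head H [-0.09829289 -0.03918339  0.12061208]
s [292.94028182 171.28333834] [314.84555135 187.908693  ]
t [365.10906873 240.76028079] [335.21155374 188.05758413]
```

```bash
cat >> h.py <<'E'
from scipy.spatial.transform import Rotation as Ro
YAW=-0.214; O=np.array([.5745,-.0635,0]); RH=Ro.from_euler('z',YAW).as_matrix()
def go(hx,hy,ztip,grasp=False):
    "tool-frame shift (cm) and twist (deg) that bring the tip centre to holder (hx,hy,ztip), tool down, x along -holder x"
    s=env.get_obs(); A=Ro.from_euler('xyz',s['tool_rot'],degrees=True)
    T=O+RH@np.array([hx,hy,ztip]); T[2]+=.182
    B=Ro.from_euler('xyz',[180,0,180+np.degrees(YAW)],degrees=True)
    tip=s['tool_pos']+A.apply([0,0,.182]); th=RH.T@(tip-O)
    print('tip in holder',th.round(4),'shift cm',(A.inv().apply(T-s['tool_pos'])*100).round(2),'twist',(A.inv()*B).as_rotvec(degrees=True).round(2),'F',s['force'].round(1),'t',s['time_s'],'w',s['grip_width'])
E
python3 -c "
from h import *
go(-.004,.14,.215)"
```

```text
tip in holder [-0.4256  0.5725  0.2224] shift cm [-50.96 -32.42   0.76] twist [ -0.03   0.   -13.28] F [0.5 0.5 0.1] t 0.3 w 0.08706842810185901
```

Request:
servo_tool([
  {"xyz": [-3.4, -2.16, 0.05], "twist": [0, 0, -0.9], "jaw": 1},
  {"xyz": [-6.8, -4.3, 0.1], "twist": [0, 0, -1.8], "jaw": 1},
  {"xyz": [-10.2, -6.5, 0.15], "twist": [0, 0, -2.7], "jaw": 1},
  {"xyz": [-13.6, -8.6, 0.2], "twist": [0, 0, -3.6], "jaw": 1},
  {"xyz": [-17, -10.8, 0.25], "twist": [0, 0, -4.5], "jaw": 1},
  {"xyz": [-20.4, -13, 0.3], "twist": [0, 0, -5.4], "jaw": 1},
  {"xyz": [-23.8, -15.1, 0.35], "twist": [0, 0, -6.3], "jaw": 1},
  {"xyz": [-27.2, -17.3, 0.4], "twist": [0, 0, -7.2], "jaw": 1},
  {"xyz": [-30.6, -19.5, 0.45], "twist": [0, 0, -8.1], "jaw": 1},
  {"xyz": [-34, -21.6, 0.5], "twist": [0, 0, -9], "jaw": 1},
], newtons=20)

```text
time_s: 1.13
tool_pos: [0.4945, 0.2429, 0.4001]
tool_rot: [180.0, 0.0, 163.5]
force: [0.5, 0.5, 0.7]
grip_width: 0.0283
grasp_force: 0.0
```

```bash
python3 -c "
from h import *
go(-.004,.14,.215)"
```

```text
tip in holder [-0.1431  0.2826  0.2181] shift cm [-14.94 -13.18   0.31] twist [ 0.03  0.02 -4.24] F [0.5 0.5 0.7] t 1.1333 w 0.02830977140542038
```

Request:
servo_tool([
  {"xyz": [-3, -2.6, 0.1], "twist": [0, 0, -1], "jaw": 1},
  {"xyz": [-6, -5.2, 0.15], "twist": [0, 0, -2], "jaw": 1},
  {"xyz": [-9, -7.9, 0.2], "twist": [0, 0, -3], "jaw": 1},
  {"xyz": [-12, -10.5, 0.25], "twist": [0, 0, -4], "jaw": 1},
  {"xyz": [-14.9, -13.2, 0.3], "twist": [0, 0, -4.25], "jaw": 1},
  {"xyz": [-14.9, -13.2, 0.3], "twist": [0, 0, -4.25], "jaw": 1},
  {"xyz": [-14.9, -13.2, 0.3], "twist": [0, 0, -4.25], "jaw": 1},
  {"xyz": [-14.9, -13.2, 0.3], "twist": [0, 0, -4.25], "jaw": 1},
])

```text
time_s: 1.8
tool_pos: [0.599, 0.0765, 0.3965]
tool_rot: [180.0, -0.0, 167.7]
force: [0.0, 0.6, 0.7]
grip_width: 0.0001
grasp_force: 0.0
```

Run:
```python
from h import *
d=cam('wrist','w0.png')
for p in((0,.083,.193),(-.101,-.044,.12)): print(proj(d,O+RH@np.array(p)))
go(-.006,.13,.185)
```

```text
[228.94954991 244.77430405]
[83.6605317  88.41688378]
tip in holder [-0.0064  0.1432  0.2146] shift cm [-0.03 -1.3   2.96] twist [ 0.05 -0.05  0.08] F [-0.5  1.1 -0.1] t 1.85 w 0.00041126450856288364
```

View pics/w0.png

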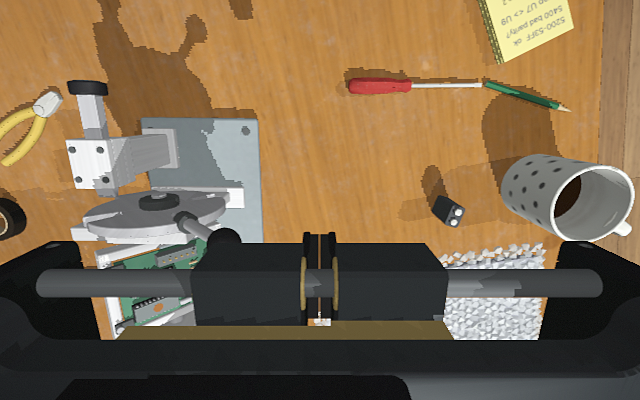

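Request:
servo_tool([
  {"xyz": [0, 0, 1.5], "twist": [0, 0, 0], "jaw": 1},
  {"xyz": [0, 0, 3], "twist": [0, 0, 0], "jaw": 1},
  {"xyz": [0, -1, 3], "twist": [0, 0, 0], "jaw": 1},
  {"xyz": [0, -2, 3], "twist": [0, 0, 0], "jaw": 1},
  {"xyz": [0, -3, 3], "twist": [0, 0, 0], "jaw": 1},
  {"xyz": [0, -4, 3], "twist": [0, 0, 0], "jaw": 1},
  {"xyz": [0, -5, 3], "twist": [0, 0, 0], "jaw": 1},
  {"xyz": [0, -5.6, 3], "twist": [0, 0, 0], "jaw": 1},
  {"xyz": [0, -6, 3], "twist": [0, 0, 0], "jaw": 1},
  {"xyz": [0, -6, 3], "twist": [0, 0, 0], "jaw": 1},
])

```text
time_s: 2.68
tool_pos: [0.5876, 0.0207, 0.3717]
tool_rot: [179.4, 0.4, 167.9]
force: [1.9, 10.2, 10.2]
grip_width: 0.0008
grasp_force: 5.6
```

```bash
cat > k.py <<'E'
from h import *
ds,dt=cam('side'),cam('top')
def blob(d,c,r):
    x,y=int(c[0]-r),int(c[1]-r)
    m=(d['img'][y:y+2*r,x:x+2*r].max(2)<70).astype(np.uint8)
    k,l,st,q=cv2.connectedComponentsWithStats(m)
    return [(st[i,2:5].tolist(),(q[i]+[x,y]).round(1).tolist()) for i in range(1,k) if st[i,4]>15]
pred=O+RH@np.array([-.002,.11*np.sin(.35),.12+.11*np.cos(.35)])
for d in (ds,dt): print(proj(d,pred).round(1),proj(d,O+RH@np.array([-.002,0,.23])).round(1),blob(d,proj(d,pred),20))
go(-.006,.026,.185)
img=cv2.cvtColor(ds['img'][140:240,230:390],cv2.COLOR_RGB2BGR)
import sys; cv2.imwrite('pics/'+sys.argv[1],cv2.resize(img,None,fx=4,fy=4,interpolation=cv2.INTER_CUBIC))
E
python3 k.py s1.png
```

```text
[301.2 175.8] [284.9 167.3] [([40, 12, 231], [305.1, 158.1]), ([30, 31, 367], [309.8, 176.9])]
[346.9 189.6] [361.4 193. ] [([16, 38, 243], [355.4, 188.1])]
tip in holder [-0.0038  0.087   0.1894] shift cm [ 0.11 -5.92  0.38] twist [0.57 0.4  0.16] F [ 0.3  9.9 10.6] t 2.7833 w 0.00023867464144264525
```

View pics/s1.png

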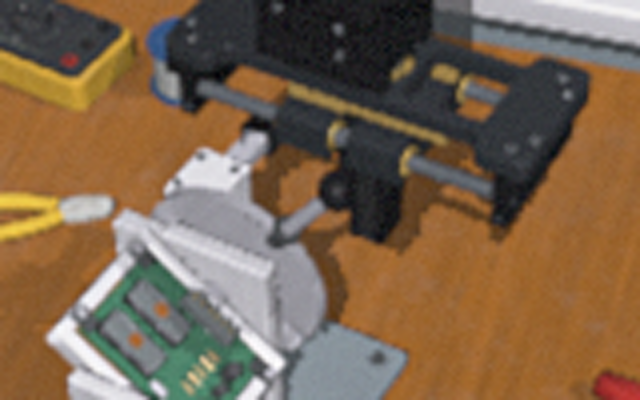

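The finger is pushing the ball, and friction is loading it upward. I'll follow the ball's arc by rising as I push.

Request:
servo_tool([
  {"xyz": [0, 0, -0.6], "twist": [0, 0, 0], "jaw": 1},
  {"xyz": [0, -0.6, -1.1], "twist": [0, 0, 0], "jaw": 1},
  {"xyz": [0, -1.2, -1.5], "twist": [0, 0, 0], "jaw": 1},
  {"xyz": [0, -1.8, -1.8], "twist": [0, 0, 0], "jaw": 1},
  {"xyz": [0, -2.4, -2.1], "twist": [0, 0, 0], "jaw": 1},
  {"xyz": [0, -3.0, -2.3], "twist": [0, 0, 0], "jaw": 1},
  {"xyz": [0, -3.6, -2.4], "twist": [0, 0, 0], "jaw": 1},
  {"xyz": [0, -4.2, -2.5], "twist": [0, 0, 0], "jaw": 1},
  {"xyz": [0, -4.2, -2.5], "twist": [0, 0, 0], "jaw": 1},
])

```text
time_s: 3.53
tool_pos: [0.577, -0.026, 0.3917]
tool_rot: [-179.9, -0.0, 167.6]
force: [0.3, 0.3, 1.5]
grip_width: 0.0003
grasp_force: 0.0
```

```bash
python3 k.py s2.png
```

```text
[301.2 175.8] [284.9 167.3] [([9, 8, 57], [284.9, 158.1]), ([27, 30, 465], [300.0, 168.5])]
[346.9 189.6] [361.4 193. ] []
tip in holder [-0.006   0.0381  0.209 ] shift cm [ 0.02 -1.23  2.4 ] twist [-0.09 -0.08 -0.12] F [-0.4 -0.2  0.5] t 3.6333 w 0.0007629394897256312
```

View pics/s2.png

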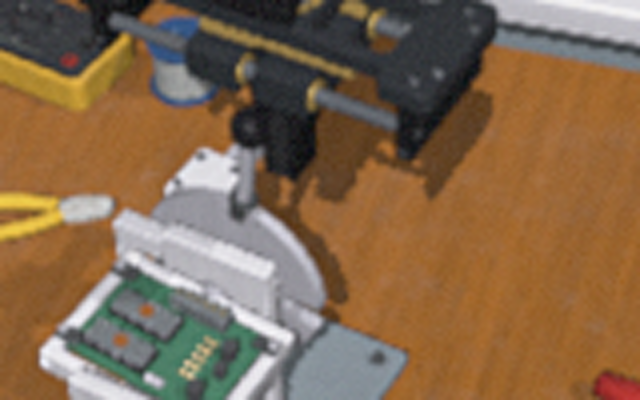

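Request:
servo_tool([
  {"xyz": [0, -0.5, 0], "twist": [0, 0, 0], "jaw": 1},
  {"xyz": [0, -0.9, 0], "twist": [0, 0, 0], "jaw": 1},
  {"xyz": [0, -1.15, 0], "twist": [0, 0, 0], "jaw": 1},
  {"xyz": [0, -1.15, 0], "twist": [0, 0, 0], "jaw": 1},
  {"xyz": [0, -1.15, 0], "twist": [0, 0, 0], "jaw": 1},
  {"xyz": [0, -0.2, 0], "twist": [0, 0, 0], "jaw": 1},
  {"xyz": [0, 1.5, -1], "twist": [0, 0, 0], "jaw": 1},
  {"xyz": [0, 2.5, -4], "twist": [0, 0, 0], "jaw": 1},
  {"xyz": [0, 2.5, -6], "twist": [0, 0, 0], "jaw": 1},
  {"xyz": [0, 2.5, -6], "twist": [0, 0, 0], "jaw": 1},
])

```text
time_s: 4.47
tool_pos: [0.5839, 0.0024, 0.4563]
tool_rot: [179.9, 0.4, 167.8]
force: [-0.1, 0.0, 0.2]
grip_width: 0.0003
grasp_force: 0.0
```

```bash
sed -i 's/4,interp/4,interp/; s/\[140:240,230:390\]/[150:250,240:400]/' k.py; python3 k.py s3.png
python3 - <<'E'
from h import *
go(-.13,.06,.27)
E
```

```text
[301.2 175.8] [284.9 167.3] [([13, 11, 120], [313.8, 159.2]), ([17, 13, 112], [291.1, 170.6])]
[346.9 189.6] [361.4 193. ] [([4, 32, 109], [363.4, 182.3])]
tip in holder [-0.0051  0.0652  0.2703] shift cm [ 0.07 -3.92  8.53] twist [0.01 0.09 0.  ] F [-0.2  0.1  0.1] t 4.5667 w 0.0005734655741014713
tip in holder [-0.0051  0.0652  0.2703] shift cm [ 1.246e+01 -5.100e-01  1.000e-02] twist [0.01 0.09 0.  ] F [-0.2  0.1  0.1] t 4.5667 w 0.0005734655741014713
```

View pics/s3.png

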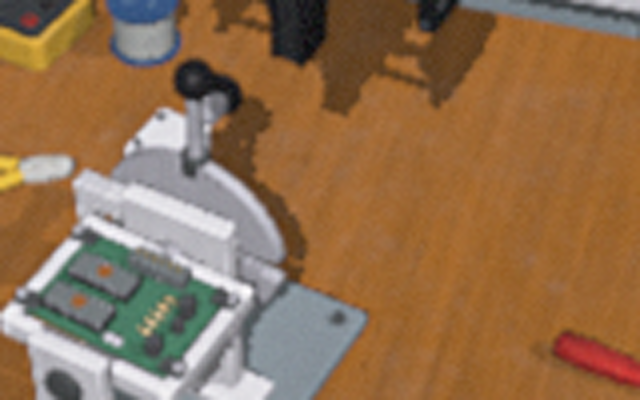

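Request:
servo_tool([
  {"xyz": [3.5, 0, 0], "twist": [0, 0, 0], "jaw": 1},
  {"xyz": [7, -0.5, 0], "twist": [0, 0, 0], "jaw": 1},
  {"xyz": [10, -2.5, 0], "twist": [0, 0, 0], "jaw": 1},
  {"xyz": [12.5, -5, 0], "twist": [0, 0, 0], "jaw": 1},
  {"xyz": [12.5, -8, 0], "twist": [0, 0, 0], "jaw": 1},
  {"xyz": [12.5, -10.9, 0], "twist": [0, 0, 0], "jaw": 1},
  {"xyz": [12.5, -10.9, 3.5], "twist": [0, 0, 0], "jaw": 1},
  {"xyz": [12.5, -10.9, 7], "twist": [0, 0, 0], "jaw": 1},
  {"xyz": [12.5, -10.9, 7], "twist": [0, 0, 0], "jaw": 1},
  {"xyz": [12.5, -10.9, 7], "twist": [0, 0, 0], "jaw": 1},
])

```text
time_s: 5.4
tool_pos: [0.4365, -0.0788, 0.38]
tool_rot: [-179.9, -0.3, 167.7]
force: [0.1, -0.0, 0.8]
grip_width: 0.0004
grasp_force: 0.0
```

Run:
```python
from h import *
d=cam('wrist'); dt=cam('top')
go(-.130,-.044,.108)
for p in((-.101,-.044,.12),(-.106,-.044,.12),(0,0,.23)): print(proj(d,O+RH@np.array(p)),proj(dt,O+RH@np.array(p)))
a=cv2.resize(dt['img'][170:260,320:400],None,fx=4,fy=4)
a=cv2.copyMakeBorder(a,0,40,0,0,0)
cv2.imwrite('pics/w1.png',cv2.cvtColor(np.hstack([cv2.resize(d['img'],None,fx=.7,fy=.7)[:280],np.zeros((280,1,3),np.uint8),cv2.resize(a,(249,280))]),cv2.COLOR_RGB2BGR))
```

```text
tip in holder [-0.1299 -0.044   0.201 ] shift cm [ 0.  -0.   9.3] twist [-0.    0.07  0.  ] F [ 1.1 -0.1  0.9] t 5.5 w 0.00034826836379808464
[320.31489261 245.08669857] [364.46474037 240.49605266]
[320.32165714 239.66107635] [363.98093428 242.24901719]
[394.39296727 477.64439307] [361.60743024 192.26346356]
```

View pics/w1.png

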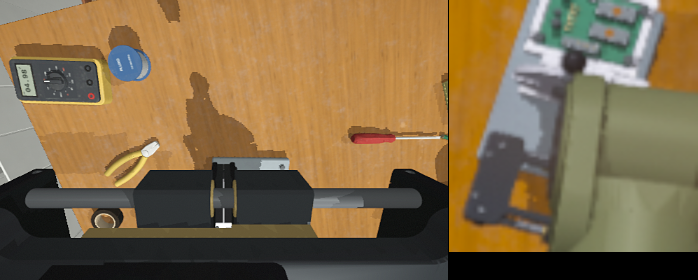

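Request:
servo_tool([
  {"xyz": [0, 0.2, 3.5], "twist": [0, 0, 0], "jaw": 1},
  {"xyz": [0, 0.2, 7], "twist": [0, 0, 0], "jaw": 1},
  {"xyz": [0, 0.2, 9.2], "twist": [0, 0, 0], "jaw": 1},
  {"xyz": [0, 0.2, 9.2], "twist": [0, 0, 0], "jaw": 1},
  {"xyz": [-1, 0.2, 9.2], "twist": [0, 0, 0], "jaw": 1},
  {"xyz": [-1.8, 0.2, 9.2], "twist": [0, 0, 0], "jaw": 1},
  {"xyz": [-2.6, 0.2, 9.2], "twist": [0, 0, 0], "jaw": 1},
  {"xyz": [-3.4, 0.2, 9.2], "twist": [0, 0, 0], "jaw": 1},
  {"xyz": [-4, 0.2, 9.2], "twist": [0, 0, 0], "jaw": 1},
  {"xyz": [-4, 0.2, 9.2], "twist": [0, 0, 0], "jaw": 1},
])

```text
time_s: 6.33
tool_pos: [0.4788, -0.086, 0.2907]
tool_rot: [-180.0, 0.2, 167.7]
force: [-0.3, 0.4, 0.2]
grip_width: 0.0006
grasp_force: 0.0
```

```bash
python3 k.py s4.png
```

```text
[301.2 175.8] [284.9 167.3] [([21, 30, 289], [290.5, 167.1]), ([26, 24, 253], [313.2, 163.1])]
[346.9 189.6] [361.4 193. ] [([5, 10, 25], [358.4, 191.4])]
tip in holder [-0.0894 -0.0425  0.1082] shift cm [-8.39  6.85 -7.66] twist [-0.01  0.12 -0.04] F [0.2 0.4 0.4] t 6.4333 w 0.00033246221917392375
```

View pics/s4.png

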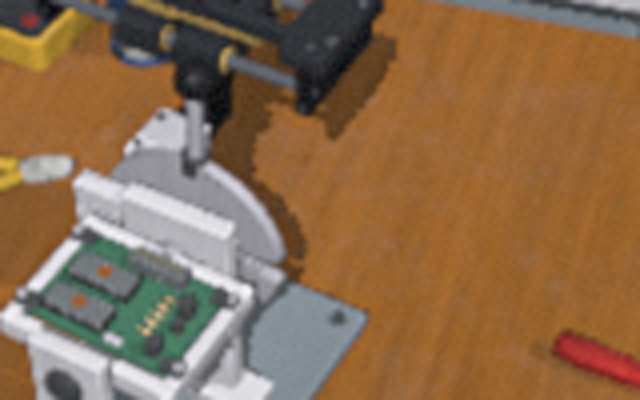

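Request:
servo_tool([
  {"xyz": [-0.4, 0, 0], "twist": [0, 0, 0], "jaw": 1},
  {"xyz": [-0.7, 0, 0], "twist": [0, 0, 0], "jaw": 1},
  {"xyz": [-0.9, 0, 0], "twist": [0, 0, 0], "jaw": 1},
  {"xyz": [-1.1, 0, 0], "twist": [0, 0, 0], "jaw": 1},
  {"xyz": [-1.3, 0, 0], "twist": [0, 0, 0], "jaw": 1},
  {"xyz": [-1.3, 0, 0], "twist": [0, 0, 0], "jaw": 1},
])

```text
time_s: 6.93
tool_pos: [0.4865, -0.0878, 0.2888]
tool_rot: [180.0, -0.8, 167.7]
force: [-17.8, 2.6, 11.1]
grip_width: 0.0003
grasp_force: 8.6
```

```bash
python3 -c "
from h import *
go(-.0815,-.042,.108)"
```

```text
tip in holder [-0.0833 -0.0425  0.1069] shift cm [ 0.07  0.05 -0.11] twist [ 0.01 -0.76 -0.04] F [-17.8   2.6  11.1] t 6.9333 w 0.000342401766975552
```

Request:
servo_tool([
  {"xyz": [-1.5, 0, 0], "twist": [0, 0, 0], "jaw": 1},
  {"xyz": [-1.5, 0, 0], "twist": [0, 0, 0], "jaw": 1},
  {"xyz": [0, 0, 0], "twist": [0, 0, 0], "jaw": 1},
  {"xyz": [2.5, 0, 0], "twist": [0, 0, 0], "jaw": 1},
  {"xyz": [3.5, 0, -2], "twist": [0, 0, 0], "jaw": 1},
  {"xyz": [3.5, 0, -6], "twist": [0, 0, 0], "jaw": 1},
  {"xyz": [3.5, 0, -10], "twist": [0, 0, 0], "jaw": 1},
  {"xyz": [3.5, 3.5, -14], "twist": [0, 0, 0], "jaw": 1},
  {"xyz": [3.5, 7.5, -15], "twist": [0, 0, 0], "jaw": 1},
  {"xyz": [3.5, 11.5, -15], "twist": [0, 0, 0], "jaw": 1},
])

```text
time_s: 7.77
tool_pos: [0.4796, 0.0241, 0.4442]
tool_rot: [179.7, 0.5, 167.5]
force: [0.7, 0.5, 0.2]
grip_width: 0.0004
grasp_force: 0.0
```

Request:
servo_tool([
  {"xyz": [0, 4, 0], "twist": [0, 0, 0], "jaw": 1},
  {"xyz": [0, 8, 0], "twist": [0, 0, 0], "jaw": 1},
  {"xyz": [0, 12, 0], "twist": [0, 0, 0], "jaw": 1},
  {"xyz": [0, 12, 0], "twist": [0, 0, 0], "jaw": 1},
  {"xyz": [0, 12, 0], "twist": [0, 0, 0], "jaw": 1},
])

```text
time_s: 8.18
tool_pos: [0.5041, 0.1446, 0.4388]
tool_rot: [-180.0, 0.0, 168.0]
force: [0.2, -1.2, -0.5]
grip_width: 0.0006
grasp_force: 0.0
```

Run:
```python
from h import *
ds,dt,dw=cam('side'),cam('top'),cam('wrist')
go(0,0,.3)
print(proj(dw,O+RH@np.array([-.067,-.044,.12])))
def c(d,x,y,w,h,f): return cv2.resize(cv2.cvtColor(d['img'][y:y+h,x:x+w],cv2.COLOR_RGB2BGR),None,fx=f,fy=f,interpolation=cv2.INTER_CUBIC)
a=c(ds,260,150,64,64,4);b=c(dt,325,165,64,85,4)
a=cv2.copyMakeBorder(a,0,84,0,0,0)
w=cv2.resize(c(dw,0,0,640,400,.5),None,fx=.85,fy=.85)
w=cv2.copyMakeBorder(w,0,340-w.shape[0],0,0,0)
cv2.imwrite('pics/f.png',np.hstack([a,b,w]))
```

```text
tip in holder [-0.1118  0.184   0.2573] shift cm [-11.24 -18.38  -4.26] twist [-0.01  0.04 -0.15] F [-0.7 -0.4 -0.1] t 8.3333 w 0.0005733104738781821
[102.41161605 232.67315947]
```

View pics/f.png

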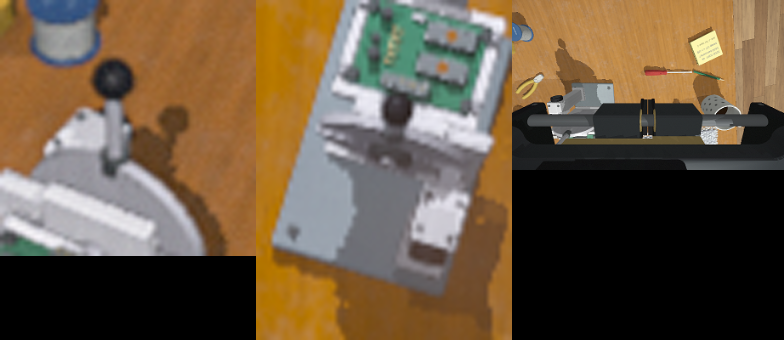

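The lever is upright, the head sits tight against the guide block and the loose items haven't moved, so I'm handing it in.

```bash
python3 -c "
from cell import env
print(env.sign_off())"
```

```text
the job is handed in; nothing more can be done
None
```

I pushed the lever upright and drove the bar home against the guide block, and the last pictures showed the loose tools unmoved; the job is handed in, but the sign-off gave no verdict.

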